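# Send a coated board through the UV curing slide and catch it at the mark

### The job

Push the board carriage of the UV curing slide from the loading side through under the lamp hood in one brisk, unbroken pass, never letting it creep or stand under the lamp, then brake it softly to rest on the unloading side with its red pointer within the width of the yellow index clip, and leave it standing there. The coating is wet: handle the carriage gently, without knocks, do not touch the board on it, and do not let the carriage touch the rubber buffer at the end; leave the other things on the bench where they are.

Things in the scene. Friction and masses are not known exactly. Their poses are not given: they have to be found in the camera images.
- cure_slide: UV curing slide fixed on the bench: grey base 260 mm (x) x 860 mm (y) x 12 mm, two rails along y (tops 26 mm up), lamp hood across the middle. Origin: centre of the underside, on the bench, z up. The carriage runs along this body's y, from the loading side (+y) to the unloading side (-y). At the +y end only a low parking stop, y = 394 to 406 mm, top 30 mm up.
- hood (a point): Middle of the white lamp hood's top, 122 mm above the bench, at cure_slide x = 0, y = +20 mm. Hood: 140 mm along the travel (cure_slide y = -50 to +90 mm), 258 mm wide, roof from 88 mm (underside) to 122 mm above the bench, amber skirts closing both sides: the carriage fits under it, a hand does not.
- carriage: Carriage: smooth block 136 mm (x) x 120 mm (y, along the travel) x 34 mm high, too big to grip. Origin: centre of its underside, 32 mm above the bench, on cure_slide's centre line; axes parallel to cure_slide's. It slides along cure_slide's y from +300 mm (parked) to -312 mm (at the buffer). Nominal mass 0.9 kg with board (hidden, within 35 %), friction very low: see trailing.
- trailing (a point): Middle of the trailing end face of the carriage (y = +60 mm, 13 mm above its origin): plain, upright, 136 mm wide, 32 to 58 mm above the bench (above that the top steps back 8 mm); the place to push. Friction of the ball guides: 0.010 N dry plus 0.03 N s/m, so the carriage slows by only about 0.015 m/s2: pushed to 0.15 m/s it coasts over half a metre.
- leading (a point): Middle of the leading end face of the carriage (y = -60 mm, 13 mm above its origin), the same shape as the trailing one; the place to catch and brake it.
- board (a point): Green circuit board, 100 x 80 mm, freshly coated (wet, not to be touched), clamped on top of the carriage: underside 66 mm, parts up to 80 mm above the bench. The point is the centre of its underside, 34 mm above the carriage's origin.
- pointer (a point): Tip of the red pointer on the +x side of the carriage, in the middle of its length: 85 mm in +x, 0 in y, 16.5 mm up from the carriage's origin; axes parallel to the carriage's.
- mark (a point): Middle of the yellow index clip on the scale bar, on its side facing the carriage, 4 mm from the pointer when level with it. Clip 24 mm wide along the travel, 18 mm across, top 52 mm above the bench, at cure_slide y = -210 to -265 mm. Scale bar: cure_slide x = 92 to 104 mm, y = -390 to +230 mm, top 42 mm up. Axes parallel to cure_slide's.
- buffer (a point): Centre of the face of the rubber buffer (28 mm across) on the blue end stop: cure_slide x = 0, y = -372 mm, 48 mm above the bench. The leading face would strike it. The end stop's plate behind it: y = -397 to -413 mm, 150 mm wide, top 64 mm up.
- green_bin: green plastic parts bin, 90 x 70 x 35 mm; bystander, origin at its underside or axis, not part of the job
- orange_bin: orange plastic parts bin, 90 x 70 x 30 mm; bystander, origin at its underside or axis, not part of the job
- solder_reel: metal solder reel standing on its flange, 64 mm across, 40 mm high; bystander, origin at its underside or axis, not part of the job
- lens_tube: black lens tube standing upright, 62 mm across, 95 mm high; bystander, origin at its underside or axis, not part of the job
- flux_jar: small jar, 50 mm across, 60 mm high; bystander, origin at its underside or axis, not part of the job
- multimeter: yellow hand multimeter lying flat, 150 x 75 x 44 mm; bystander, origin at its underside or axis, not part of the job
- screwdriver: red-handled screwdriver lying down; bystander, origin at its underside or axis, not part of the job

How it is judged:
By the outcome, as a careful person would: the job done as asked, in the order asked, and still so for the second after the job is handed in, with the robot touching nothing.
It also fails if it takes over 29 s, if anything falls off the work surface, if the arm or the gripper's body presses on something with over 40 N, if the wrist force passes 120 N, or if a joint passes its speed limit or range.

### The arm

A 6-joint arm with a two-finger parallel gripper is mounted at the origin on the work surface. World frame = base frame: x ahead of the robot, y to its left, z up, the work surface at z = 0. Lengths are in m, angles in rad, forces in N, time in s.
With the tool pointing down it reaches from about 0.275 to 0.85 m from the base axis. Payload 19 kg.
Tool frame: the origin (TCP) lies midway between the tips of the shut fingers; the grasp point (between the pads) lies 19 mm behind it (robot.hold_point_z is the distance from the TCP to the grasp point, in m); z points along the fingers, y is the line along which they close (so a half turn about z gives the same grasp; the last joint's range is limited). The gripper opens to 85 mm and grips with 20 to 120 N. Pads are 22 mm wide; open, the fingers measure 114 mm over their backs; the gripper's body (76 mm by 85 mm) begins 54 mm behind the grasp point. The pads swing forward as they close: fully open they stand 13 mm farther back than shut.
Start: joints at [-1.413, 0.15, 1.437, -0, 1.554, -0.134], TCP at [0.165, -0.551, 0.231] pointing down, gripper open.
Joint ranges: [-2.8, 2.8], [-0.68, 2.1], [0.12, 2.68], [-1.39, 4.53], [0.16, 2.79], [-2.81, 2.81]. Speed limits (rad/s): [1.89, 1.89, 2.22, 3.01, 3.01, 3.01].

### API

Orientations are given as a unit quaternion [x, y, z, w].
In Python, from cell import robot, imaging, job gives the robot as it stands.
- The arm moves only by the tool move_arm, never from a script. Its argument "rows" is a list of rows, each an object of numbers: "tx", "ty", "tz": the shift along the tool's x, y, z in m; "turn": the turn about the tool's z in rad. In form: [{"tx": .., "ty": .., "tz": .., "turn": ..}, ...]. A call has 1 to 20 rows; each row is the pose to reach, as a shift and turn from the pose commanded when the call began, along the tool's axes at that moment; what a row does not reach only later rows make up. A row lasts 1/12 s, in which the tool goes at most 41.7 mm and 7.16 degrees, less where a joint would pass 70% of its speed; a pose out of reach is approached as far as the arm can. A call with a gripper value outside its range is refused whole. "grip" is the opening, from -1 (shut) to 1 (fully open), set as the call begins (left out, the last holds). The fingers move at their own pace and stop on an object; "grip_force" is the grip in N (left out, the last holds). Time passes only in rows, so rows that repeat a pose let the fingers close. It gives the time, the measured TCP pose, the force, the opening and the grip force at its end, in the units of the state.
- robot.state(): the state, without advancing time (a new reading comes with each control period).
- imaging.get_image(name): name is "scene" or "top" or "wrist"; returns a dict with "color" (400x640x3 uint8, red, green, blue), "camera_matrix" (3x3 intrinsics, pixels), "cam_to_world" (4x4, takes a point from camera to world coordinates); the wrist camera has in their place "mount" (4x4, takes a point from camera to tool coordinates, whose origin is the TCP and whose axes are the flange's). Camera axes: x right, y down, z forward; pixel columns grow to the right and rows downward; lengths in m; the calibration is good to about 2 mm. A picture is of the moment at which its call begins: read the wrist's pose just before it. There is no depth.
- job.job_done(): hands the job in; it is judged then, once.
The state is a dict: "t": time; "joints": joint angles; "joint_vel": joint speeds; "joint_torque": joint torques, N m; "position": TCP position; "eef_rot": TCP orientation; "contact_force": force on the tool from outside, world axes, zero at the start; "ft_torque": the same for the moment, N m; "finger_gap": finger opening in m; "grip_force": force on a finger pad.
Only numpy, scipy, OpenCV 4.12 (cv2) and the standard library are available. Lean on these libraries where they do the work, as an engineer would, in place of code of your own. Each camera call takes 0.05 s, during which the arm holds its last target. There are 200 camera calls.

## Working session

There is one attempt and no reset: what is moved stays moved. The work goes in short steps, Python scripts to look and compute and a tool call to move; the robot and the scene stay as the last step left them, time stands still between calls to the robot, and variables do not carry over. Pictures are saved under pics/ and viewed, at most 10 in all, crops included, and the job is handed in when it is done.

Besides the shell and the picture viewer there is one more tool, called by a JSON object that holds its "api" and its "payload". move_arm: Moves the arm, as the interface text tells. Its arguments: {"type":"object","properties":{"rows":{"type":"array"},"grip":{"type":"number"},"grip_force":{"type":"number"}},"required":["rows"]}

```bash
mkdir -p pics; ls
python3 - <<'E'
from cell import robot, imaging, job
import cv2
s=robot.state(); print(s['t'],s['position'],s['eef_rot'],s['finger_gap'])
for n in ("scene","top"):
    d=imaging.get_image(n); cv2.imwrite(f"pics/{n}0.png",d["color"][:,:,::-1]); print(n,d["camera_matrix"].tolist(),d["cam_to_world"].round(4).tolist())
E
```

```text
pics
0.0 [ 0.16536566 -0.55046248  0.23070024] [ 9.89374389e-01  1.45389107e-01  5.58888383e-06 -5.70641217e-04] 0.08537241085925783
scene [[376.50817966419334, 0.0, 323.7028331202702], [0.0, 376.50817966419334, 192.63056886238186], [0.0, 0.0, 1.0]] [[-0.0223, 0.6758, -0.7368, 1.2893], [0.9995, 0.0003, -0.03, -0.0291], [-0.0201, -0.7371, -0.6755, 0.836], [0.0, 0.0, 0.0, 1.0]]
top [[418.5218644531575, 0.0, 318.47153075046936], [0.0, 418.5218644531575, 197.2037488617418], [0.0, 0.0, 1.0]] [[0.0118, -0.9931, 0.1164, 0.3266], [-0.9999, -0.013, -0.01, -0.066], [0.0114, -0.1163, -0.9932, 1.5169], [0.0, 0.0, 0.0, 1.0]]
```

View pics/top0.png

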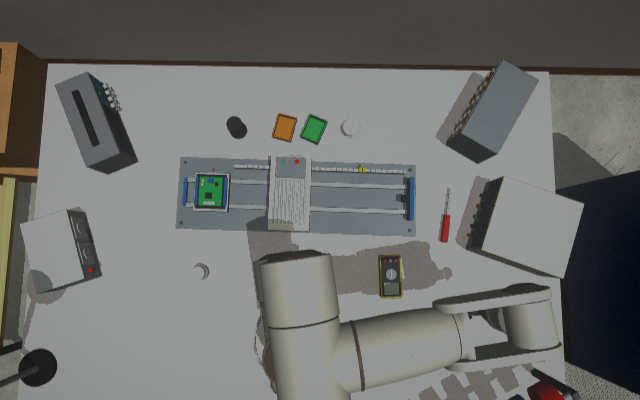

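View pics/scene0.png

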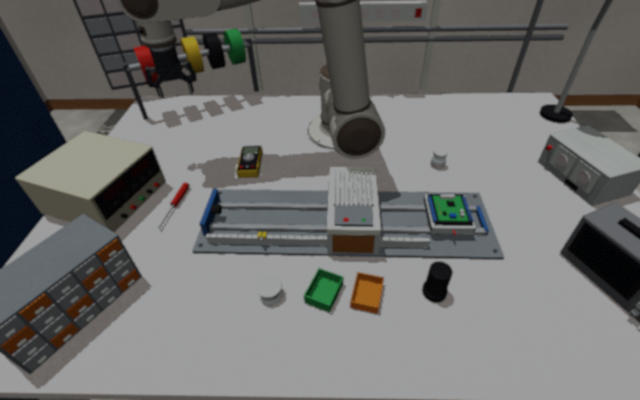

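Top view: the carriage with its green board is at (211,191), the hood at (289,193), the yellow clip at (362,169) and the blue end stop at (410,198). The slide's +y is roughly world +y. Next I'll measure it accurately.

```bash
cat > h.py <<'E'
import cv2, numpy as np
from cell import robot, imaging, job
def ray(d,u,v,z):
    K=d["camera_matrix"];T=d["cam_to_world"]
    r=T[:3,:3]@np.linalg.inv(K)@np.array([u,v,1.]); o=T[:3,3]
    return (o+r*(z-o[2])/r[2])[:2]
def blobs(d,lo,hi,mn,roi=None):
    h=cv2.cvtColor(d["color"],cv2.COLOR_RGB2HSV); m=cv2.inRange(h,np.array(lo),np.array(hi))
    if roi: k=np.zeros_like(m);k[roi[1]:roi[3],roi[0]:roi[2]]=255;m&=k
    n,l,s,c=cv2.connectedComponentsWithStats(m)
    return [(s[i].tolist(),c[i]) for i in range(1,n) if s[i,4]>=mn]
E
python3 - <<'E'
from h import *
d=imaging.get_image("top")
for nm,lo,hi,z,mn in (("yellow",(22,120,90),(35,255,255),.052,3),("board",(40,120,50),(85,255,255),.068,200),("blue",(100,120,60),(125,255,255),.064,30),("red",(0,130,90),(8,255,255),.0485,2)):
    for s,c in blobs(d,lo,hi,mn,(170,150,425,240)): print(nm,s,c.round(2),ray(d,c[0],c[1],z).round(4))
h=cv2.cvtColor(d["color"],cv2.COLOR_RGB2HSV)
for p in ((185,220),(330,220),(330,200),(300,230),(400,175),(150,200),(330,250)): print(p,d["color"][p[1],p[0]],h[p[1],p[0]])
cv2.imwrite("pics/crop1.png",cv2.resize(d["color"][145:245,165:425,::-1],None,fx=3,fy=3,interpolation=cv2.INTER_CUBIC))
E
```

```text
yellow [359, 167, 7, 6, 30] [361.87 169.27] [ 0.6003 -0.2338]
board [198, 176, 25, 30, 524] [210.36 190.52] [0.5149 0.2962]
blue [194, 176, 4, 29, 69] [195.65 190.96] [0.5132 0.3483]
blue [223, 177, 4, 29, 83] [224.63 191.64] [0.5122 0.2474]
blue [182, 178, 5, 28, 88] [184.35 191.53] [0.5107 0.3875]
blue [410, 178, 4, 42, 167] [411.49 198.38] [ 0.497  -0.4065]
red [295, 160, 4, 4, 13] [296.46 161.15] [ 0.6271 -0.0007]
red [213, 168, 1, 4, 4] [213.  169.5] [0.5928 0.2949]
(185, 220) [ 99 108 113] [101  32 113]
(330, 220) [106 116 119] [ 97  28 119]
(330, 200) [106 116 119] [ 97  28 119]
(300, 230) [138 141 140] [ 80   5 141]
(400, 175) [107 116 119] [ 98  26 119]
(150, 200) [150 153 152] [ 80   5 153]
(330, 250) [150 153 153] [ 90   5 153]
```

View pics/crop1.png

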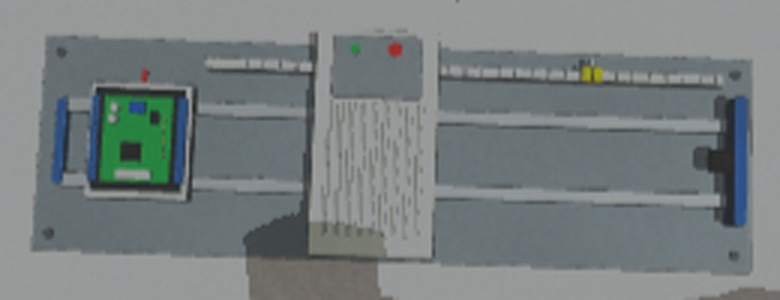

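Measured in world coordinates:

| Item | Position |
|---|---|
| Slide origin | ≈ (0.506, −0.0015), rotated ≈ −0.023 rad |
| Carriage | slide y ≈ 0.30 |
| Clip | carriage travel of ≈ −0.528 to line up the pointer |

These match the given sizes. Now I'll move over to the loading side with the fingers shut.

{"api": "move_arm", "payload": {"grip": -1, "rows": [{"tx":0.006,"ty":-0.008,"tz":0,"turn":-0.04},{"tx":0.018,"ty":-0.024,"tz":0,"turn":-0.1},{"tx":0.036,"ty":-0.048,"tz":0,"turn":-0.17},{"tx":0.06,"ty":-0.08,"tz":0,"turn":-0.25},{"tx":0.085,"ty":-0.112,"tz":0,"turn":-0.33},{"tx":0.109,"ty":-0.144,"tz":0,"turn":-0.41},{"tx":0.133,"ty":-0.176,"tz":0,"turn":-0.49},{"tx":0.157,"ty":-0.208,"tz":0,"turn":-0.57},{"tx":0.182,"ty":-0.24,"tz":0,"turn":-0.65},{"tx":0.206,"ty":-0.272,"tz":0,"turn":-0.73},{"tx":0.23,"ty":-0.304,"tz":0,"turn":-0.81},{"tx":0.254,"ty":-0.336,"tz":0,"turn":-0.89},{"tx":0.279,"ty":-0.368,"tz":0,"turn":-0.97},{"tx":0.303,"ty":-0.4,"tz":0,"turn":-1.05},{"tx":0.327,"ty":-0.432,"tz":0,"turn":-1.12},{"tx":0.351,"ty":-0.464,"tz":0,"turn":-1.18},{"tx":0.376,"ty":-0.496,"tz":0,"turn":-1.22},{"tx":0.4,"ty":-0.528,"tz":0,"turn":-1.256},{"tx":0.424,"ty":-0.56,"tz":0,"turn":-1.256},{"tx":0.448,"ty":-0.592,"tz":0,"turn":-1.256}]}}

```text
t: 1.82
position: [0.4236, 0.146, 0.2313]
eef_rot: [0.715, 0.699, 0.0, 0.0]
contact_force: [0.8, -2.3, 0.4]
finger_gap: 0.0005
grip_force: 0.0
```

```bash
cat >> h.py <<'E'
E0=np.array([0.5063,-0.0015]); A=-0.023
EX=np.array([np.cos(A),np.sin(A)]); EY=np.array([-np.sin(A),np.cos(A)])
def sl(p): q=np.asarray(p)[:2]-E0; return np.array([q@EX,q@EY])
def yaw(s):
    from scipy.spatial.transform import Rotation as R
    m=R.from_quat(s["eef_rot"]).as_matrix(); return np.arctan2(m[1,0],m[0,0]), m[:,2].round(4)
E
python3 - <<'E'
from h import *
s=robot.state(); print(s['t'],s['position'].round(4),yaw(s),sl(s['position']).round(4),np.round(s['joints'],3),np.round(s['joint_vel'],2),s['finger_gap'],s['contact_force'])
E
```

```text
1.8167 [0.4236 0.146  0.2313] (np.float64(1.548568598346037), array([ 4.e-04,  1.e-04, -1.e+00])) [-0.0861  0.1456] [ 0.16  -0.119  1.711  0.     1.549  0.182] [ 1.03  0.67 -0.58 -0.   -0.1   1.03] 0.0004733216304714155 [ 0.81902908 -2.32249217  0.38604236]
```

{"api": "move_arm", "payload": {"rows": [{"tx":0.036,"ty":0.013,"tz":0},{"tx":0.072,"ty":0.026,"tz":0},{"tx":0.108,"ty":0.038,"tz":0},{"tx":0.144,"ty":0.051,"tz":0},{"tx":0.18,"ty":0.063,"tz":0.01},{"tx":0.21,"ty":0.074,"tz":0.03},{"tx":0.232,"ty":0.082,"tz":0.055},{"tx":0.243,"ty":0.086,"tz":0.09},{"tx":0.245,"ty":0.086,"tz":0.12},{"tx":0.245,"ty":0.086,"tz":0.15},{"tx":0.245,"ty":0.086,"tz":0.173},{"tx":0.245,"ty":0.086,"tz":0.183},{"tx":0.245,"ty":0.086,"tz":0.186},{"tx":0.245,"ty":0.086,"tz":0.186}]}}

```text
$.rows[0]: bad value
```

Run:
```python
from h import *
s=robot.state(); print(s['t'],s['position'].round(4),yaw(s),sl(s['position']).round(4),np.round(s['joints'],3),s['contact_force'])
d=imaging.get_image("scene"); a=cv2.resize(d["color"][150:270,390:520,::-1],None,fx=3,fy=3,interpolation=cv2.INTER_CUBIC)
w=imaging.get_image("wrist"); b=w["color"][:,:,::-1]; b=cv2.resize(b,(400,360))[:,:]
cv2.imwrite("pics/c2.png",np.hstack([a,b])); print(w["mount"].round(3).tolist())
t=imaging.get_image("top")
for nm,lo,hi,z,mn in (("board",(40,120,50),(85,255,255),.068,50),("red",(0,130,90),(8,255,255),.0485,2)):
    for q,c in blobs(t,lo,hi,mn,(170,150,425,240)): print(nm,q,sl(ray(t,c[0],c[1],z)).round(4))
for q,c in blobs(d,(40,120,50),(85,255,255),100,(390,150,520,270)): print("scene board",q,sl(ray(d,c[0],c[1],.068)).round(4))
for q,c in blobs(d,(22,120,90),(35,255,255),5,(200,180,320,260)): print("scene clip",q,sl(ray(d,c[0],c[1],.049)).round(4))
for q,c in blobs(d,(0,130,90),(8,255,255),2,(390,200,520,260)): print("scene red",q,sl(ray(d,c[0],c[1],.0485)).round(4))
```

```text
1.8167 [0.4236 0.146  0.2313] (np.float64(1.548568598346037), array([ 4.e-04,  1.e-04, -1.e+00])) [-0.0861  0.1456] [ 0.16  -0.119  1.711  0.     1.549  0.182] [ 0.81902908 -2.32249217  0.38604236]
[[-0.001, -0.965, -0.262, 0.066], [1.0, -0.001, 0.001, 0.0], [-0.001, -0.262, 0.965, -0.143], [0.0, 0.0, 0.0, 1.0]]
board [200, 177, 22, 6, 50] [0.0451 0.3057]
red [295, 160, 4, 4, 13] [0.1208 0.0036]
red [213, 168, 1, 4, 4] [0.0797 0.2983]
scene board [433, 195, 36, 27, 544] [0.008  0.3001]
scene clip [258, 231, 9, 7, 47] [ 0.0994 -0.2285]
scene red [453, 230, 3, 5, 8] [0.0774 0.3011]
```

View pics/c2.png

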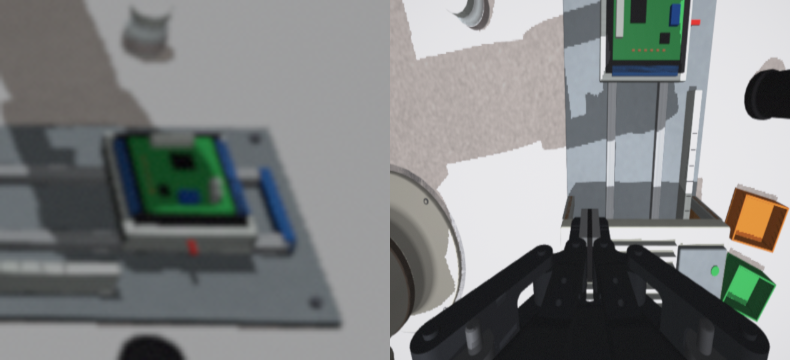

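The red pointer is in line with the slide and the clip offset agrees in both views (0.5285 and 0.5296). Both move rows were refused because they had no turn value, so I'll resend them.

{"api": "move_arm", "payload": {"rows": [{"tx":0.012,"ty":0.004,"tz":0,"turn":0},{"tx":0.036,"ty":0.013,"tz":0,"turn":0},{"tx":0.072,"ty":0.026,"tz":0,"turn":0},{"tx":0.108,"ty":0.038,"tz":0,"turn":0},{"tx":0.144,"ty":0.051,"tz":0,"turn":0},{"tx":0.18,"ty":0.063,"tz":0.01,"turn":0},{"tx":0.21,"ty":0.074,"tz":0.03,"turn":0},{"tx":0.232,"ty":0.082,"tz":0.055,"turn":0},{"tx":0.243,"ty":0.086,"tz":0.09,"turn":0},{"tx":0.245,"ty":0.086,"tz":0.12,"turn":0},{"tx":0.245,"ty":0.086,"tz":0.15,"turn":0},{"tx":0.245,"ty":0.086,"tz":0.173,"turn":0},{"tx":0.245,"ty":0.086,"tz":0.183,"turn":0},{"tx":0.245,"ty":0.086,"tz":0.186,"turn":0},{"tx":0.245,"ty":0.086,"tz":0.186,"turn":0}]}}

```text
t: 3.22
position: [0.5156, 0.386, 0.0458]
eef_rot: [0.716, 0.699, 0.0, -0.0]
contact_force: [0.2, 0.1, 1.3]
finger_gap: 0.0003
grip_force: 0.0
```

Run:
```python
from h import *
s=robot.state(); print(s['t'],s['position'].round(4),yaw(s),sl(s['position']).round(4),np.round(s['joints'],3),s['contact_force'])
d=imaging.get_image("scene"); a=cv2.resize(d["color"][150:270,390:520,::-1],None,fx=3,fy=3,interpolation=cv2.INTER_CUBIC)
w=imaging.get_image("wrist"); b=w["color"][:,:,::-1]; b=cv2.resize(b,(400,360))[:,:]
cv2.imwrite("pics/c3.png",np.hstack([a,b]))
```

```text
3.2167 [0.5156 0.386  0.0458] (np.float64(1.5467062383017176), array([ 0.e+00,  1.e-04, -1.e+00])) [0.0004 0.3876] [0.523 0.411 1.494 0.    1.237 0.547] [0.16111212 0.13838615 1.3134156 ]
```

View pics/c3.png

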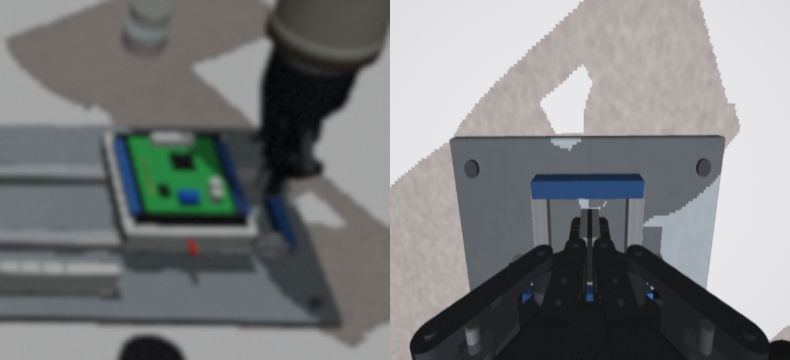

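The fingers stand centred behind the trailing face with a gap of about 17 mm. I'll creep closer, then ramp up the push.

{"api": "move_arm", "payload": {"rows": [{"tx":-0.003,"ty":0,"tz":0,"turn":0},{"tx":-0.006,"ty":0,"tz":0,"turn":0},{"tx":-0.009,"ty":0,"tz":0,"turn":0},{"tx":-0.011,"ty":0,"tz":0,"turn":0},{"tx":-0.012,"ty":0,"tz":0,"turn":0},{"tx":-0.013,"ty":0,"tz":0,"turn":0}]}}

```text
t: 3.82
position: [0.5149, 0.3734, 0.0455]
eef_rot: [0.715, 0.699, 0.0, -0.0]
contact_force: [0.5, 0.3, -0.1]
finger_gap: 0.0002
grip_force: 0.0
```

Run:
```python
from h import *
s=robot.state(); print(s['t'],sl(s['position']).round(4),s['position'][2],s['contact_force'].round(2))
d=imaging.get_image("scene")
for q,c in blobs(d,(0,130,90),(8,255,255),2,(390,200,520,260)): print("scene red",q,c,sl(ray(d,c[0],c[1],.0485)).round(4))
```

```text
3.8167 [-0.     0.375] 0.04552327097181012 [ 0.48  0.31 -0.06]
scene red [453, 230, 3, 5, 9] [453.66666667 232.11111111] [0.0778 0.3008]
```

{"api": "move_arm", "payload": {"rows": [{"tx":-0.001,"ty":0,"tz":0,"turn":0},{"tx":-0.002,"ty":0,"tz":0,"turn":0},{"tx":-0.003,"ty":0,"tz":0,"turn":0},{"tx":-0.004,"ty":0,"tz":0,"turn":0},{"tx":-0.005,"ty":0,"tz":0,"turn":0},{"tx":-0.007,"ty":0,"tz":0,"turn":0},{"tx":-0.01,"ty":0,"tz":0,"turn":0},{"tx":-0.014,"ty":0,"tz":0,"turn":0},{"tx":-0.019,"ty":0,"tz":0,"turn":0},{"tx":-0.025,"ty":0,"tz":0,"turn":0},{"tx":-0.032,"ty":0,"tz":0,"turn":0},{"tx":-0.04,"ty":0,"tz":0,"turn":0},{"tx":-0.049,"ty":0,"tz":0,"turn":0},{"tx":-0.059,"ty":0,"tz":0,"turn":0},{"tx":-0.07,"ty":0,"tz":0,"turn":0},{"tx":-0.082,"ty":0,"tz":0,"turn":0},{"tx":-0.095,"ty":0,"tz":0,"turn":0},{"tx":-0.1085,"ty":0,"tz":0,"turn":0},{"tx":-0.1225,"ty":0,"tz":0,"turn":0},{"tx":-0.1365,"ty":0,"tz":0,"turn":0}]}}

```text
t: 5.53
position: [0.5116, 0.2355, 0.0454]
eef_rot: [0.715, 0.699, 0.0, -0.0]
contact_force: [0.3, -0.5, -0.2]
finger_gap: 0.0001
grip_force: 0.0
```

Run:
```python
from h import *
s=robot.state(); print(s['t'],sl(s['position']).round(4),s['position'][2],s['contact_force'].round(2),np.round(s['joint_vel'],2))
```

```text
5.5333 [-1.000e-04  2.371e-01] 0.04538114493627493 [ 0.32 -0.52 -0.2 ] [-0.28 -0.14  0.18 -0.   -0.04 -0.28]
```

{"api": "move_arm", "payload": {"rows": [{"tx":-0.014,"ty":0,"tz":0,"turn":0},{"tx":-0.021,"ty":0,"tz":-0.008,"turn":0},{"tx":-0.027,"ty":0,"tz":-0.024,"turn":0},{"tx":-0.034,"ty":0,"tz":-0.046,"turn":0},{"tx":-0.044,"ty":0,"tz":-0.072,"turn":0},{"tx":-0.06,"ty":0,"tz":-0.094,"turn":0},{"tx":-0.084,"ty":0,"tz":-0.105,"turn":0},{"tx":-0.116,"ty":0,"tz":-0.107,"turn":0},{"tx":-0.154,"ty":0,"tz":-0.107,"turn":0},{"tx":-0.194,"ty":0,"tz":-0.107,"turn":0},{"tx":-0.234,"ty":0,"tz":-0.107,"turn":0},{"tx":-0.272,"ty":0,"tz":-0.107,"turn":0},{"tx":-0.308,"ty":0,"tz":-0.107,"turn":0},{"tx":-0.34,"ty":0,"tz":-0.104,"turn":0},{"tx":-0.368,"ty":0,"tz":-0.092,"turn":0},{"tx":-0.39,"ty":0,"tz":-0.07,"turn":0},{"tx":-0.406,"ty":0,"tz":-0.046,"turn":0},{"tx":-0.418,"ty":0,"tz":-0.024,"turn":0},{"tx":-0.428,"ty":0,"tz":-0.008,"turn":0},{"tx":-0.436,"ty":0,"tz":0,"turn":0}]}}

```text
t: 7.2
position: [0.5007, -0.1996, 0.0437]
eef_rot: [0.715, 0.699, -0.0, -0.001]
contact_force: [0.2, 0.6, -0.3]
finger_gap: -0.0002
grip_force: 0.0
```

Run:
```python
from h import *
d=imaging.get_image("scene")
s=robot.state(); print(s['t'],sl(s['position']).round(4),s['position'][2],s['contact_force'].round(2),np.round(s['joint_vel'],2))
cv2.imwrite("pics/d1.png",cv2.resize(d["color"][150:270,190:400,::-1],None,fx=3,fy=3,interpolation=cv2.INTER_CUBIC))
for q,c in blobs(d,(0,130,90),(8,255,255),2,(200,200,400,260)): print("red",q,c,sl(ray(d,c[0],c[1],.0485)).round(4))
for q,c in blobs(d,(40,120,50),(85,255,255),20,(190,150,400,230)): print("board",q,c,sl(ray(d,q[0],c[1],.068)).round(4))
for q,c in blobs(d,(100,120,60),(125,255,255),5,(220,150,400,250)): print("blue",q,c,sl(ray(d,c[0],c[1],.075)).round(4))
```

```text
7.25 [-0.0011 -0.1989] 0.04327469736253145 [-1.92 -0.43 -1.87] [ 0.03 -0.03 -0.02  0.    0.05  0.03]
red [344, 218, 4, 3, 11] [345.63636364 219.09090909] [0.0364 0.0038]
board [298, 194, 29, 25, 515] [311.80776699 206.30873786] [ 0.0074 -0.1351]
blue [294, 206, 2, 11, 11] [294.45454545 211.        ] [ 0.0337 -0.1423]
blue [309, 211, 6, 5, 20] [311.8 213.2] [ 0.0411 -0.0922]
```

View pics/d1.png

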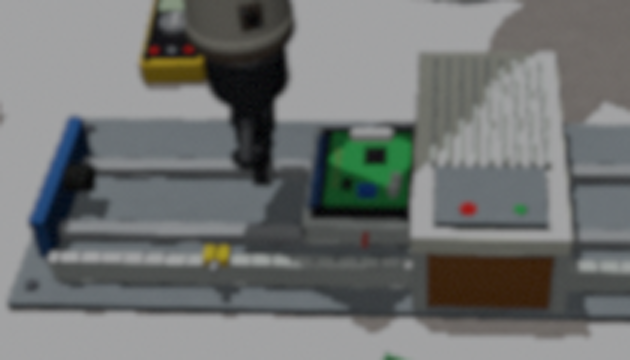

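The image at t=7.20 puts the pointer at about px (312,230), so the carriage centre is at slide y ≈ −0.091, as predicted, at about 0.14 m/s. The hand is low and about 30 mm ahead of the leading face. Next I'll match its speed and brake.

{"api": "move_arm", "payload": {"rows": [{"tx":-0.002,"ty":0,"tz":0,"turn":0},{"tx":-0.006,"ty":0,"tz":0,"turn":0},{"tx":-0.013,"ty":0,"tz":0,"turn":0},{"tx":-0.022,"ty":0,"tz":0,"turn":0},{"tx":-0.032,"ty":0,"tz":0,"turn":0},{"tx":-0.042,"ty":0,"tz":0,"turn":0},{"tx":-0.0515,"ty":0,"tz":0,"turn":0},{"tx":-0.0605,"ty":0,"tz":0,"turn":0},{"tx":-0.0688,"ty":0,"tz":0,"turn":0},{"tx":-0.0761,"ty":0,"tz":0,"turn":0},{"tx":-0.0824,"ty":0,"tz":0,"turn":0},{"tx":-0.0877,"ty":0,"tz":0,"turn":0},{"tx":-0.092,"ty":0,"tz":0,"turn":0},{"tx":-0.0953,"ty":0,"tz":0,"turn":0},{"tx":-0.0976,"ty":0,"tz":0,"turn":0},{"tx":-0.0991,"ty":0,"tz":0,"turn":0},{"tx":-0.1,"ty":0,"tz":0,"turn":0},{"tx":-0.1005,"ty":0,"tz":0,"turn":0},{"tx":-0.1005,"ty":0,"tz":0,"turn":0},{"tx":-0.1005,"ty":0,"tz":0,"turn":0}]}}

```text
t: 8.92
position: [0.4994, -0.2991, 0.0453]
eef_rot: [0.715, 0.699, 0.0, -0.0]
contact_force: [0.6, 0.7, -0.9]
finger_gap: -0.0002
grip_force: 0.0
```

```bash
cat > look.py <<'E'
from h import *
import sys
d=imaging.get_image("scene")
s=robot.state(); print(s['t'],sl(s['position']).round(4),s['position'][2],s['contact_force'].round(2))
cv2.imwrite(f"pics/{sys.argv[1]}.png",cv2.resize(d["color"][160:260,190:340,::-1],None,fx=5,fy=5,interpolation=cv2.INTER_CUBIC))
for q,c in blobs(d,(0,120,60),(8,255,255),2,(200,210,335,250)): print("red",q,c.round(1),sl(ray(d,c[0],c[1],.0485)).round(4))
for q,c in blobs(d,(22,120,80),(35,255,255),5,(200,200,320,260)): print("clip",q,c.round(1),sl(ray(d,c[0],c[1],.049)).round(4))
for q,c in blobs(d,(100,120,60),(125,255,255),5,(225,150,400,250)): print("blue",q,c.round(1),sl(ray(d,c[0],c[1],.075)).round(4))
E
python3 look.py e1
```

```text
8.9667 [-0.     -0.2977] 0.04531470592840514 [-0.14 -0.8   0.21]
red [263, 228, 2, 3, 4] [263.8 229.2] [ 0.0817 -0.226 ]
clip [258, 232, 8, 6, 43] [261.5 234.4] [ 0.1015 -0.229 ]
blue [281, 194, 6, 21, 74] [283.9 204.1] [ 0.0065 -0.1758]
blue [251, 199, 2, 4, 6] [251.5 200.5] [-0.0064 -0.2734]
blue [247, 210, 3, 6, 10] [248.3 212.1] [ 0.0414 -0.2736]
blue [262, 211, 6, 4, 21] [264.6 212.4] [ 0.0415 -0.2267]
```

View pics/e1.png

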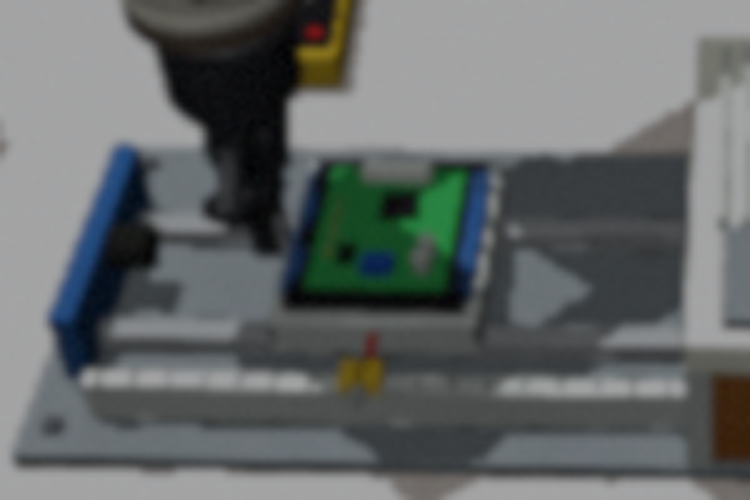

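The pointer is level with the clip, about 3 mm towards +y. I'll back the hand off gently, then check that the carriage is standing still.

{"api": "move_arm", "payload": {"rows": [{"tx":0,"ty":0,"tz":0,"turn":0},{"tx":0,"ty":0,"tz":0,"turn":0},{"tx":0,"ty":0,"tz":0,"turn":0},{"tx":0,"ty":0,"tz":0,"turn":0}]}}

```text
t: 9.3
position: [0.4994, -0.2993, 0.0453]
eef_rot: [0.715, 0.699, 0.0, -0.0]
contact_force: [0.5, 0.7, -1.1]
finger_gap: -0.0001
grip_force: 0.0
```

```bash
python3 look.py e2
```

```text
9.35 [-1.000e-04 -2.978e-01] 0.045277854932315884 [ 0.12  1.07 -0.55]
red [264, 228, 1, 3, 3] [264. 229.] [ 0.0807 -0.2254]
clip [258, 232, 8, 7, 45] [261.6 234.5] [ 0.1015 -0.2288]
blue [281, 195, 6, 20, 58] [284.  205.8] [ 0.0132 -0.1747]
blue [263, 211, 5, 4, 20] [265.  212.5] [ 0.0418 -0.2255]
```

{"api": "move_arm", "payload": {"rows": [{"tx":-0.003,"ty":0,"tz":0,"turn":0},{"tx":-0.01,"ty":0,"tz":0,"turn":0},{"tx":-0.016,"ty":0,"tz":0,"turn":0},{"tx":-0.02,"ty":0,"tz":-0.004,"turn":0},{"tx":-0.022,"ty":0,"tz":-0.018,"turn":0},{"tx":-0.022,"ty":0,"tz":-0.04,"turn":0},{"tx":-0.022,"ty":0,"tz":-0.065,"turn":0},{"tx":-0.022,"ty":0,"tz":-0.09,"turn":0},{"tx":-0.03,"ty":-0.01,"tz":-0.115,"turn":0},{"tx":-0.05,"ty":-0.03,"tz":-0.135,"turn":0},{"tx":-0.08,"ty":-0.06,"tz":-0.15,"turn":0},{"tx":-0.11,"ty":-0.09,"tz":-0.16,"turn":0},{"tx":-0.13,"ty":-0.11,"tz":-0.165,"turn":0},{"tx":-0.14,"ty":-0.12,"tz":-0.165,"turn":0},{"tx":-0.14,"ty":-0.12,"tz":-0.165,"turn":0}]}}

```text
t: 10.6
position: [0.374, -0.4389, 0.2107]
eef_rot: [0.716, 0.698, -0.0, 0.0]
contact_force: [-0.2, -0.4, -0.3]
finger_gap: 0.0001
grip_force: 0.0
```

```bash
cat > fin.py <<'E'
from h import *
t=imaging.get_image("top")
for nm,lo,hi,z,mn in (("board",(40,120,50),(85,255,255),.068,50),("red",(0,120,70),(8,255,255),.0485,1),("yellow",(22,120,90),(35,255,255),.052,3)):
    for q,c in blobs(t,lo,hi,mn,(315,150,425,240)): print(nm,q,sl(ray(t,c[0],c[1],z)).round(4))
E
python3 look.py e3; python3 fin.py
```

```text
10.65 [-0.121  -0.4389] 0.21029688944140712 [ 0.65  0.29 -0.04]
red [263, 227, 3, 4, 11] [264.1 228.6] [ 0.0793 -0.2254]
clip [258, 231, 9, 8, 49] [261.8 234. ] [ 0.0997 -0.2283]
blue [252, 195, 3, 4, 7] [252.6 196. ] [-0.0258 -0.2738]
blue [281, 195, 7, 24, 67] [283.9 207. ] [ 0.0183 -0.1744]
blue [247, 208, 5, 10, 28] [248.6 212.7] [ 0.0437 -0.2724]
blue [263, 211, 5, 3, 15] [265. 212.] [ 0.0398 -0.2259]
board [350, 182, 23, 29, 490] [ 0.0051 -0.228 ]
red [361, 174, 1, 3, 3] [ 0.0792 -0.2279]
yellow [359, 167, 7, 6, 33] [ 0.099  -0.2302]
```

View pics/e3.png

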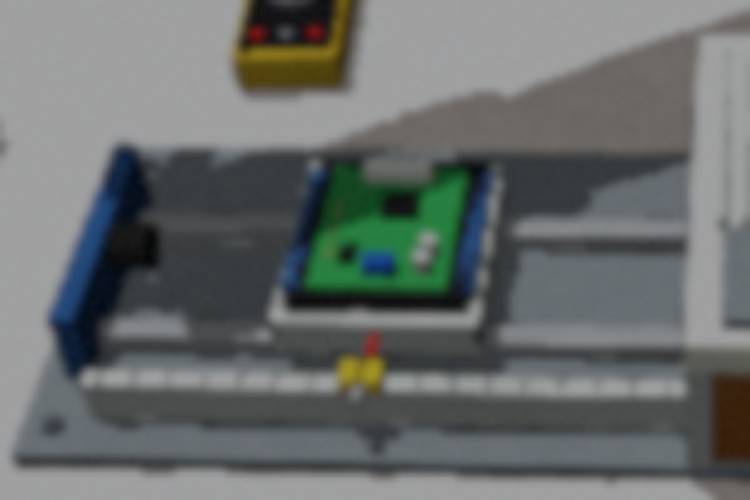

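The carriage stands still, with its pointer 2–3 mm from the clip centre (the clip allows ±12 mm). The hand is well clear.

```bash
python3 -c "
from cell import job
print(job.job_done())"
```

```text
the job is handed in; nothing more can be done
None
```

The job is handed in: the carriage passed under the hood in one unbroken pass at about 0.15 m/s and was braked by hand to rest short of the buffer, with its pointer 2–3 mm from the clip centre and the arm well clear.

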